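# Snap the long spokeshave into its spring clips

### The job

Put the long spokeshave away in its holder: set its two handles over the two spring clips, roughly centred, and push it straight down until both clips have snapped over the handles and it sits fully home. Leave the short spokeshave lying where it is.

Things in the scene. Friction and masses are not known exactly. Their poses are not given: they have to be found in the camera images.
- long_shave_mid (a point): Centre of the long spokeshave: loose wooden tool, about 0.2 kg; a straight round bar 250 mm long, 24 mm thick (its handles) through a block 64 x 32 x 30 mm (length, width, height) with a steel plate on top. The point is on the bar's axis, mid-block, 15 mm above the flat underside. x along the bar, z up; same either way round. Grasp across the 32 mm width.
- short_shave_mid (a point): Centre of the short spokeshave: same form but 150 mm long, handles 16 mm thick, block 44 x 26 x 24 mm; the point is 12 mm above its underside. x along its handles. It stays where it lies.
- clip_seat (a point): Where the long spokeshave's centre lies when fully home, 50 mm above the bench, on the fixed holder: dark plank 200 x 85 x 14 mm (x, y, z), two posts at x = -75 and +75 mm, each with a saddle and a pair of sprung steel jaws 16 mm long in x. x runs along the seated handles, z up. Between the posts 134 mm is free for block and fingers; the plank's top is 36 mm below this point.
- clip_mouth (a point): Top centre of the jaws at x = +75 mm, 30 mm above the seat; the other pair is alike. Lips flare outwards: a handle up to 5 mm off sideways still goes in. Laid on, the spokeshave rests on the lips about 20 mm too high. A straight push down of about 15 N spreads both pairs; the lips then snap over the handles and hold them.
Mind the look-alikes: they are no part of the job. Leave any green or purple look-alike of the part that bears clip_seat alone.

How it is judged (in metres and radians):
At the end, for the whole second after the job is handed in: The long spokeshave lies still and let go in both clips: its centre within 18 mm of the seat point seen from above and within 6 mm of it in height, its handles along the holder within about 8 degrees; the short spokeshave is within 30 mm of where it began (horizontal distance between long_shave_mid and clip_seat below 0.018 m and z of long_shave_mid in the frame of clip_seat between -0.006 and 0.006 m and angle between the x axis of long_shave_mid and the x axis of clip_seat, either way round below 0.15 rad and linear speed of long_shave below 0.02 m/s and distance of short_shave_mid from where it was at the start of the episode below 0.03 m); the robot touches nothing.
It fails at once if the short spokeshave is moved more than 30 mm from where it lies (distance of short_shave_mid from where it was at the start of the episode above 0.03 m).
It also fails if it takes over 38 s, if anything falls off the work surface, if the arm or the gripper's body presses on something with over 40 N, if the wrist force passes 120 N, or if a joint passes its speed limit or range.

### The arm

A 6-joint arm with a two-finger parallel gripper is mounted at the origin on the work surface. World frame = base frame: x ahead of the robot, y to its left, z up, the work surface at z = 0. Lengths are in mm, angles in rad, forces in N, time in s.
With the tool pointing down it reaches from about 350 to 975 mm from the base axis. Payload 7.1 kg.
Tool frame: the origin (TCP) lies at the very end of the fingers, on their centre line; the grasp point (between the pads) lies 19 mm behind it (ctrl.tcp_to_grasp is the distance from the TCP to the grasp point, in mm); z points along the fingers, x is the direction in which the jaws open and shut, and the axes are right-handed (so a half turn about z gives the same grasp; the last joint's range is limited). The gripper opens to 88 mm and grips with 3 to 60 N. Pads are 20 mm wide; open, the fingers measure 115 mm over their backs; the gripper's body (75 mm by 178 mm) begins 61 mm behind the grasp point.
Start: joints at [1.194, 0.423, 1.63, -0, 1.089, -0.019], TCP at [218.852, 585.413, 222.675] pointing down, gripper open.
Joint ranges: [-3, 3], [-0.9, 2.11], [0.09, 2.58], [-1.31, 4.45], [0.11, 2.69], [-2.54, 2.54]. Speed limits (rad/s): [2.39, 2.39, 3.01, 3.14, 3.14, 3.14].

### API

Orientations are given as a rotation vector (axis times angle).
In Python, from workcell import get_obs, viewer, ctrl, masks_of gives the robot as it stands. The module is installed in compiled form; this text tells all that it offers.
- The arm moves only by the shell command python3 -m inch 'ROWS'. ROWS is JSON, a list of rows, each an object of numbers: "tx", "ty", "tz": the shift along the tool's x, y, z in cm; "ax", "ay", "az": the turn, a rotation vector about the tool's x, y, z in degrees; "jaw": the opening, from 0 (shut) to 1 (fully open). In form: [{"tx": .., "ty": .., "tz": .., "ax": .., "ay": .., "az": .., "jaw": ..}, ...]. A call has 1 to 12 rows; each row shifts and turns the commanded pose from where the row before left it, along the tool's axes as they then stand; what a row does not reach is not made up. A row lasts 1/8 s, in which the tool goes at most 62.5 mm and 10.7 degrees, less where a joint would pass 70% of its speed; a pose out of reach is approached as far as the arm can. A call is refused whole if a number of a shift passes 6.25 or a number of a turn 10.7, either way. A call with a gripper value outside its range is refused whole. The fingers move at their own pace and stop on an object; the grip force is fixed at half the most. Time passes only in rows, so rows that do not move let the fingers close. It gives the time, the measured TCP pose, the force and the opening at its end, in the units of the state.
- get_obs(): the state, without advancing time (a new reading comes with each control period).
- viewer.get_image(name): name is "side" or "top" or "wrist"; returns (picture, depth): 384x512x3 uint8, red, green, blue; 384x512 float32, mm along the optical axis (not along the pixel's ray), 0 where there is no reading.
- viewer.get_calibration(name): a dict with "fx", "fy", "cx", "cy" (pixels), "rvec" (rotation vector, rad) and "tvec" (3), from world to camera coordinates, as OpenCV has them. Camera axes: x right, y down, z forward; pixel columns grow to the right and rows downward; lengths in mm; the calibration is good to about 2 mm. A picture is of the moment at which its call begins: read the wrist's pose just before it. get_calibration takes no time and is no camera call; for the wrist camera it gives the pose at the moment of the call.
- ctrl.close_job(): hands the job in, once; it reports no verdict.
Trained networks look in the newest picture that a camera, given by its name, has taken for a name from the list of things; names that differ only in an ending like _2 or _b are one class to them, and where a whole thing is asked for, a point or a joint stands for the part that bears it (a point fixed in the world has none). Each returns a list of dicts, best first, with "score" (0 to 1); they miss things now and then, are a little off and sometimes report something else, mostly with a low value. They report only what shows in the picture. A call takes as long as a camera call. They do not tell look-alikes from the thing itself.
- masks_of(camera, thing): "pixels" (384x512 bool, what is visible of it) and "location" ([column, row] in pixels, amid what is visible of it).
The state is a dict: "t": time; "qpos": joint angles; "qvel": joint speeds; "joint_torque": joint torques, N m; "ee_pos": TCP position; "orientation": TCP orientation; "ft_force": force on the tool from outside, world axes, zero at the start; "moment": the same for the moment, N m; "width": finger opening in mm.
Only numpy, scipy, OpenCV 4.12 (cv2) and the standard library are available. Lean on these libraries where they do the work, as an engineer would, in place of code of your own. Each camera call takes 0.05 s, during which the arm holds its last target. There are 200 camera calls.

## Working session

There is one attempt and no reset: what is moved stays moved. The work goes in short steps, Python scripts to look and compute and a shell command to move; the robot and the scene stay as the last step left them, time stands still between calls to the robot, and variables do not carry over. Pictures are saved under pics/ and viewed, about 8 in all and at most 12, crops included, and the job is handed in when it is done.

```bash
mkdir -p pics
cat > h.py <<'E'
import numpy as np, cv2
from workcell import get_obs, viewer, ctrl, masks_of
def calib(n):
    c=viewer.get_calibration(n); return np.array([[c['fx'],0,c['cx']],[0,c['fy'],c['cy']],[0,0,1]]),cv2.Rodrigues(np.array(c['rvec'],float))[0],np.array(c['tvec'],float)
def world(cal,d,m):
    K,R,t=cal; v,u=np.nonzero(m&(d>0)); z=d[v,u].astype(float)
    P=np.stack([(u-K[0,2])/K[0,0]*z,(v-K[1,2])/K[1,1]*z,z],1)
    return (P-t)@R
def save(n,im): cv2.imwrite('pics/'+n+'.png',im[:,:,::-1])
E
python3 - <<'E'
from h import *
for n in ('top','side'):
    cal=calib(n); im,d=viewer.get_image(n); save(n+'0',im); np.savez(n+'0.npz',im=im,d=d)
    for th in ('long_shave_mid','short_shave_mid','clip_seat'):
        for r in masks_of(n,th):
            w=world(cal,d,r['pixels']); 
            if len(w)<5: continue
            c=np.median(w,0); q=w[:,:2]-w[:,:2].mean(0); _,s,V=np.linalg.svd(q,full_matrices=False); e=np.ptp(q@V.T,axis=0)
            print(n,th,round(r['score'],2),np.round(r['location']),len(w),c.round(),'ext',e.round(),'ang',np.degrees(np.arctan2(V[0,1],V[0,0])).round(1),'z',np.percentile(w[:,2],[2,98]).round())
E
```

```text
top long_shave_mid 0.86 [369. 120.] 1163 [ 623. -200.   26.] ext [246.  44.] ang 86.4 z [-1. 33.]
top short_shave_mid 0.73 [375. 186.] 472 [ 470. -211.   20.] ext [147.  30.] ang 85.3 z [12. 28.]
top clip_seat 0.67 [201. 159.] 2751 [537. 216.  14.] ext [208.  91.] ang 99.7 z [ 2. 75.]
top clip_seat 0.57 [373. 265.] 3000 [ 278. -206.   14.] ext [209.  89.] ang 102.5 z [ 2. 74.]
side long_shave_mid 0.6 [200. 165.] 646 [ 623. -176.   23.] ext [299.  49.] ang 87.1 z [-2. 31.]
side short_shave_mid 0.77 [258. 162.] 223 [ 472. -194.   19.] ext [137.  34.] ang 85.0 z [ 3. 26.]
side clip_seat 0.84 [332. 168.] 1679 [ 279. -176.   13.] ext [324. 105.] ang 100.9 z [-1. 69.]
side clip_seat 0.67 [202. 283.] 4436 [538. 238.  14.] ext [260.  90.] ang 98.3 z [ 0. 73.]
side clip_seat 0.53 [198. 165.] 578 [ 623. -176.   24.] ext [277.  41.] ang 86.5 z [-1. 31.]
```

View pics/top0.png

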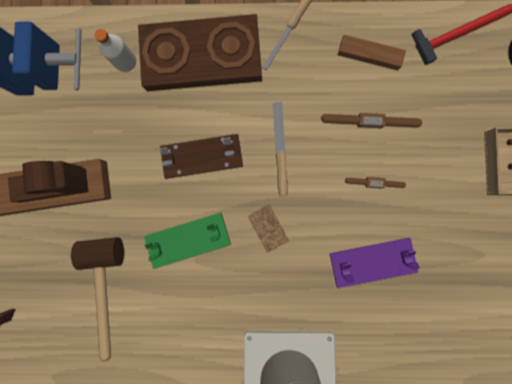

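View pics/side0.png

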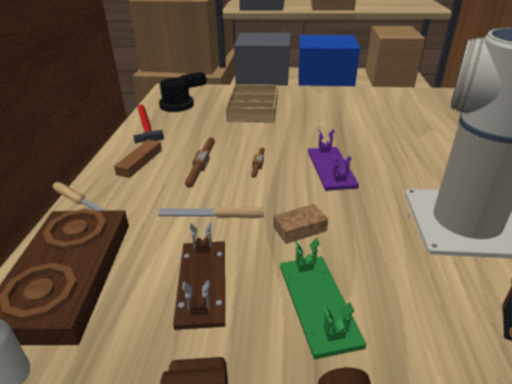

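Candidates for the long spokeshave in the top view are (371,120), long, and (375,183), short and not to be touched. The holder candidates are the dark plank at (201,157), green at (187,240) and purple at (374,263). I choose (371,120) and the dark plank, and will now refine both and check them in a close crop.

Run:
```python
from h import *
f=np.load('top0.npz'); im,d=f['im'],f['d']; cal=calib('top')
v,u=np.mgrid[:384,:512]
W=np.zeros((384,512,3)); ok=d>0; W[ok]=world(cal,d,np.ones_like(ok))
def reg(c,r,hw,hh): return (abs(u-c)<hw)&(abs(v-r)<hh)&ok
def fit(m):
    (c,s,a)=cv2.minAreaRect(W[m][:,:2].astype(np.float32)); return np.round(c,1),np.round(s,1),round(a,1),m.sum()
for nm,(c,r,hw,hh) in dict(long=(371,120,60,18),short=(375,183,40,14)).items():
    m=reg(c,r,hw,hh)&(W[...,2]>10); print(nm,fit(m),'z',np.percentile(W[m][:,2],[50,98]).round())
    mm=reg(c,r,hw,hh)&(W[...,2]>(20 if nm=='long' else 14)); P=W[mm][:,:2]; print(np.degrees(np.arctan(np.polyfit(P[:,1],P[:,0],1)[0])).round(1), 'block',fit(reg(c,r,hw,hh)&(W[...,2]>(28 if nm=='long' else 22))))
h=reg(201,157,48,28)
print('plank',fit(h&(W[...,2]>10)&(W[...,2]<18)))
j=h&(W[...,2]>35)
n,l=cv2.connectedComponents(j.astype(np.uint8))
for k in range(1,n):
    m=l==k; print('jaw',m.sum(),W[m].mean(0).round(1),W[m].min(0).round(),W[m].max(0).round())
print(get_obs()['orientation'],W[...,2][0:384,0:150].max(), cal[2], (-cal[1].T@cal[2]).round())
a=cv2.resize(im[125:190,150:255],None,fx=4,fy=4); b=cv2.resize(im[100:200,310:430],None,fx=4,fy=4)
o=np.zeros((660,480,3),np.uint8); o[:260,:420]=a; o[260:660]=b; save('crop1',o)
```

```text
long (array([ 624.8, -205.5]), array([245.9,  32.5]), 86.3, np.int64(1091)) z [26. 33.]
3.3 block (array([ 625.4, -199. ]), array([218.9,  31.5]), 85.7, np.int64(338))
short (array([ 470.5, -213.6]), array([147. ,  26.7]), 82.7, np.int64(474)) z [20. 28.]
4.7 block (array([ 471.5, -205.7]), array([123.8,  25.1]), 84.6, np.int64(177))
plank (array([539.3, 217.2]), array([ 85.8, 200.3]), 8.8, np.int64(2287))
jaw 137 [552.2 143.   60.6] [531. 131.  35.] [571. 155.  80.]
jaw 90 [539.7 292.   58.9] [530. 282.  36.] [548. 303.  80.]
jaw 59 [514.8 287.2  61.1] [508. 278.  35.] [526. 299.  80.]
[ 2.58112396e+00  1.79067881e+00 -2.91164684e-04] 314.2172077653485 [ 67.71250139 460.2968503  929.83184168] [388.  43. 964.]
```

View pics/crop1.png

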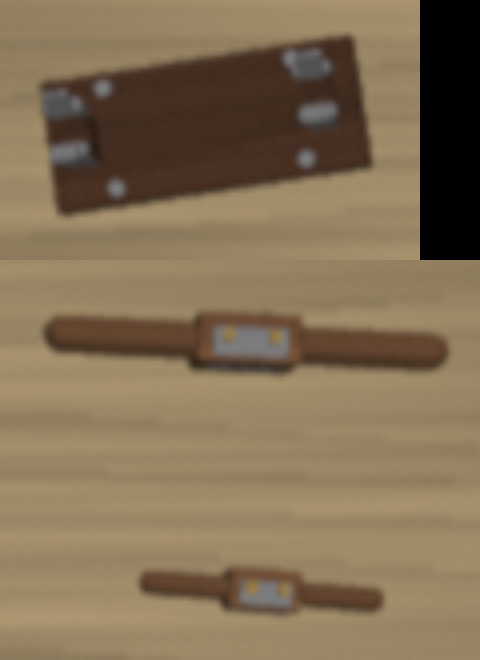

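The crop confirms both choices: the long shave with its plated block at top-view pixel (371,120), and the dark plank with two pairs of steel jaws at (201,157). Sizes match the description (246 mm bar, 200x86 plank, tops at about 30 and 80 mm).

- **Long shave:** centre about (625,-205), axis at 86.4°.
- **Seat:** about (539,217), axis at 98.8°.

Next I plan the rows to a point above the shave.

```bash
cat >> h.py <<'E'
def pose():
    o=get_obs(); return np.array(o['ee_pos'],float),cv2.Rodrigues(np.array(o['orientation'],float))[0]
def plan(p,ang,n):
    "rows to TCP p with tool x at world angle ang (deg), tool down"
    p0,R=pose(); x=R[:,0]; a=np.degrees(np.arctan2(x[1],x[0])); da=(ang-a+180)%360-180
    print('from',p0.round(1),'toolx',round(a,1),'tilt',np.degrees(np.arccos(-R[2,2])).round(2),'turn',round(-da,1))
    s=(np.array(p)-p0)/n/10
    for k in range(n):
        A=np.radians(a+da*k/n); X=np.array([np.cos(A),np.sin(A),0]);Y=np.array([np.sin(A),-np.cos(A),0])
        print('{"tx":%.2f,"ty":%.2f,"tz":%.2f,"az":%.2f},'%(s@X,s@Y,-s[2],-da/n))
E
python3 -c "
from h import *
plan([625,-205,200],-3.6,15)"
```

```text
from [218.8 585.3 222.6] toolx 69.5 tilt 0.01 turn 73.1
{"tx":-3.99,"ty":4.38,"tz":0.15,"az":4.87},
{"tx":-3.60,"ty":4.70,"tz":0.15,"az":4.87},
{"tx":-3.19,"ty":4.99,"tz":0.15,"az":4.87},
{"tx":-2.75,"ty":5.25,"tz":0.15,"az":4.87},
{"tx":-2.30,"ty":5.46,"tz":0.15,"az":4.87},
{"tx":-1.82,"ty":5.64,"tz":0.15,"az":4.87},
{"tx":-1.34,"ty":5.77,"tz":0.15,"az":4.87},
{"tx":-0.84,"ty":5.86,"tz":0.15,"az":4.87},
{"tx":-0.34,"ty":5.91,"tz":0.15,"az":4.87},
{"tx":0.16,"ty":5.92,"tz":0.15,"az":4.87},
{"tx":0.66,"ty":5.89,"tz":0.15,"az":4.87},
{"tx":1.16,"ty":5.81,"tz":0.15,"az":4.87},
{"tx":1.65,"ty":5.69,"tz":0.15,"az":4.87},
{"tx":2.13,"ty":5.53,"tz":0.15,"az":4.87},
{"tx":2.59,"ty":5.33,"tz":0.15,"az":4.87},
```

```bash
python3 -m inch '[{"tx":-4,"ty":4.4,"tz":0.15,"az":4.9,"jaw":1},{"tx":-3.6,"ty":4.7,"tz":0.15,"az":4.9,"jaw":1},{"tx":-3.2,"ty":5,"tz":0.15,"az":4.9,"jaw":1},{"tx":-2.75,"ty":5.25,"tz":0.15,"az":4.9,"jaw":1},{"tx":-2.3,"ty":5.45,"tz":0.15,"az":4.9,"jaw":1},{"tx":-1.8,"ty":5.65,"tz":0.15,"az":4.9,"jaw":1},{"tx":-1.35,"ty":5.75,"tz":0.15,"az":4.9,"jaw":1},{"tx":-0.85,"ty":5.85,"tz":0.15,"az":4.9,"jaw":1},{"tx":-0.35,"ty":5.9,"tz":0.15,"az":4.9,"jaw":1},{"tx":0.15,"ty":5.9,"tz":0.15,"az":4.9,"jaw":1},{"tx":0.65,"ty":5.9,"tz":0.15,"az":4.9,"jaw":1}]' && python3 -c "
from h import *
plan([625,-205,200],-3.6,5)"
```

```text
$[0]: bad value
```

```bash
python3 -m inch '[{"tx":-4.0,"ty":4.4,"tz":0.15,"ax":0,"ay":0,"az":4.9,"jaw":1}]' ; python3 -c "
from h import *
plan([625,-205,200],-3.6,14)"
```

```text
t: 0.52
ee_pos: [245.6, 534.5, 221.2]
orientation: [-2.653, -1.68, -0.003]
ft_force: [1.5, -0.3, -0.3]
width: 87.9
from [245.6 534.5 221.2] toolx 64.7 tilt 0.13 turn 68.3
{"tx":-3.62,"ty":4.71,"tz":0.15,"az":4.88},
{"tx":-3.20,"ty":5.00,"tz":0.15,"az":4.88},
{"tx":-2.77,"ty":5.25,"tz":0.15,"az":4.88},
{"tx":-2.31,"ty":5.47,"tz":0.15,"az":4.88},
{"tx":-1.84,"ty":5.65,"tz":0.15,"az":4.88},
{"tx":-1.35,"ty":5.78,"tz":0.15,"az":4.88},
{"tx":-0.85,"ty":5.88,"tz":0.15,"az":4.88},
{"tx":-0.35,"ty":5.93,"tz":0.15,"az":4.88},
{"tx":0.15,"ty":5.93,"tz":0.15,"az":4.88},
{"tx":0.66,"ty":5.90,"tz":0.15,"az":4.88},
{"tx":1.16,"ty":5.82,"tz":0.15,"az":4.88},
{"tx":1.65,"ty":5.70,"tz":0.15,"az":4.88},
{"tx":2.13,"ty":5.54,"tz":0.15,"az":4.88},
{"tx":2.59,"ty":5.34,"tz":0.15,"az":4.88},
```

All seven keys are needed in every row.

```bash
python3 -m inch '[{"tx":-3.6,"ty":4.7,"tz":0.15,"ax":0,"ay":0,"az":4.9,"jaw":1},{"tx":-3.2,"ty":5,"tz":0.15,"ax":0,"ay":0,"az":4.9,"jaw":1},{"tx":-2.75,"ty":5.25,"tz":0.15,"ax":0,"ay":0,"az":4.9,"jaw":1},{"tx":-2.3,"ty":5.45,"tz":0.15,"ax":0,"ay":0,"az":4.9,"jaw":1},{"tx":-1.8,"ty":5.65,"tz":0.15,"ax":0,"ay":0,"az":4.9,"jaw":1},{"tx":-1.35,"ty":5.75,"tz":0.15,"ax":0,"ay":0,"az":4.9,"jaw":1},{"tx":-0.85,"ty":5.85,"tz":0.15,"ax":0,"ay":0,"az":4.9,"jaw":1},{"tx":-0.35,"ty":5.9,"tz":0.15,"ax":0,"ay":0,"az":4.9,"jaw":1},{"tx":0.15,"ty":5.9,"tz":0.15,"ax":0,"ay":0,"az":4.9,"jaw":1},{"tx":0.65,"ty":5.9,"tz":0.15,"ax":0,"ay":0,"az":4.9,"jaw":1},{"tx":1.15,"ty":5.8,"tz":0.15,"ax":0,"ay":0,"az":4.9,"jaw":1}]' && python3 -c "
from h import *
plan([625,-205,200],-3.6,3)"
```

```text
t: 1.9
ee_pos: [542.4, -49.6, 204.9]
orientation: [3.128, 0.288, 0.001]
ft_force: [1.5, 0.4, -0.6]
width: 88.0
from [542.4 -49.6 204.9] toolx 10.5 tilt 0.04 turn 14.1
{"tx":1.76,"ty":5.60,"tz":0.16,"az":4.71},
{"tx":2.22,"ty":5.43,"tz":0.16,"az":4.71},
{"tx":2.65,"ty":5.23,"tz":0.16,"az":4.71},
```

```bash
python3 -m inch '[{"tx":1.7,"ty":5.5,"tz":0.15,"ax":0,"ay":0,"az":4.7,"jaw":1},{"tx":2.2,"ty":5.3,"tz":0.15,"ax":0,"ay":0,"az":4.7,"jaw":1},{"tx":2.4,"ty":4.6,"tz":0.15,"ax":0,"ay":0,"az":4.5,"jaw":1},{"tx":0,"ty":0,"tz":0,"ax":0,"ay":0,"az":0,"jaw":1}]'
cat >> h.py <<'E'
def wm():
    cal=calib('wrist'); im,d=viewer.get_image('wrist'); ok=d>0
    W=np.full(d.shape+(3,),np.nan); W[ok]=world(cal,d,np.ones_like(ok)); return cal,im,d,W
def rect(P): 
    c,s,a=cv2.minAreaRect(P[:,:2].astype(np.float32)); return np.round(c,1),np.round(s,1),round(a,1),len(P)
E
python3 - <<'E'
from h import *
cal,im,d,W=wm(); save('w1',im)
plan([625,-205,200],-3.6,1)
for r in masks_of('wrist','long_shave_mid'):
    m=r['pixels']&(d>0); P=W[m]; print(r['score'],np.round(r['location']),rect(P[P[:,2]>8]),'z',np.percentile(P[:,2],[2,50,98]).round(1))
    b=P[P[:,2]>27.5]; print('block',rect(b) if len(b)>4 else 0)
E
```

```text
t: 2.4
ee_pos: [622.1, -197.5, 199.8]
orientation: [3.14, -0.094, 0.002]
ft_force: [0.1, 0.3, 0.2]
width: 88.1
from [ 620.9 -195.5  199.6] toolx -3.3 tilt 0.04 turn 0.3
{"tx":0.46,"ty":0.92,"tz":-0.04,"az":0.30},
0.73 [264. 170.] (array([ 624.9, -202.7]), array([244.1,  31.8]), 87.4, 5767) z [18.7 26.7 32.7]
block (array([ 624.8, -202.6]), array([229.7,  31.7]), 87.6, 2187)
```

View pics/w1.png

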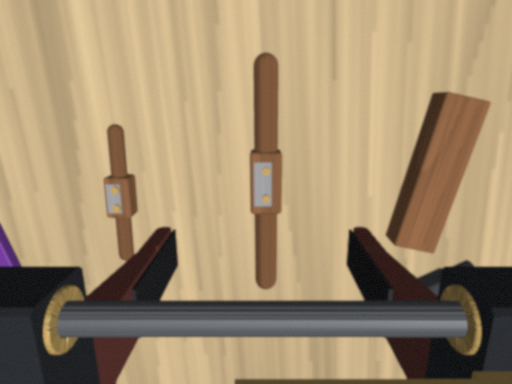

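The wrist view shows the long shave upright at (266,170), midway between the fingers, with the short one off to the left at (120,195). The centre of about (625,-204) agrees with the top camera. I descend to grasp.

```bash
python3 -m inch '[{"tx":0.45,"ty":0.85,"tz":4.9,"ax":0,"ay":0,"az":0,"jaw":1},{"tx":0,"ty":0,"tz":4.9,"ax":0,"ay":0,"az":0,"jaw":1},{"tx":0,"ty":0,"tz":4.9,"ax":0,"ay":0,"az":0,"jaw":1},{"tx":0,"ty":0,"tz":3.0,"ax":0,"ay":0,"az":0,"jaw":1},{"tx":0,"ty":0,"tz":1.7,"ax":0,"ay":0,"az":0,"jaw":1},{"tx":0,"ty":0,"tz":0,"ax":0,"ay":0,"az":0,"jaw":1}]'; python3 -c "
from h import *
plan([625,-204,4],-3.5,1)"
```

```text
t: 3.25
ee_pos: [624.3, -202.0, 5.7]
orientation: [-3.14, 0.086, 0.003]
ft_force: [-0.2, -0.2, 0.3]
width: 87.8
from [ 624.3 -202.     5.7] toolx -3.1 tilt 0.1 turn 0.4
{"tx":0.08,"ty":0.20,"tz":0.17,"az":0.37},
```

```bash
python3 -m inch '[{"tx":0,"ty":0.2,"tz":0.15,"ax":0,"ay":0,"az":0.3,"jaw":0},{"tx":0,"ty":0,"tz":0,"ax":0,"ay":0,"az":0,"jaw":0},{"tx":0,"ty":0,"tz":0,"ax":0,"ay":0,"az":0,"jaw":0},{"tx":0,"ty":0,"tz":0,"ax":0,"ay":0,"az":0,"jaw":0},{"tx":0,"ty":0,"tz":0,"ax":0,"ay":0,"az":0,"jaw":0},{"tx":0,"ty":0,"tz":0,"ax":0,"ay":0,"az":0,"jaw":0},{"tx":0,"ty":0,"tz":0,"ax":0,"ay":0,"az":0,"jaw":0},{"tx":0,"ty":0,"tz":0,"ax":0,"ay":0,"az":0,"jaw":0}]'; python3 -c "
from h import *
plan([624,-204,4],-3.5,1)"
```

```text
t: 4.25
ee_pos: [625.0, -205.2, 4.7]
orientation: [3.14, -0.096, 0.0]
ft_force: [0.3, -0.6, -0.4]
width: 31.6
from [ 625.  -205.2    4.7] toolx -3.5 tilt 0.02 turn -0.0
{"tx":-0.11,"ty":-0.11,"tz":0.07,"az":-0.00},
```

```bash
python3 -m inch '[{"tx":0,"ty":0,"tz":-3,"ax":0,"ay":0,"az":0,"jaw":0},{"tx":0,"ty":0,"tz":-5,"ax":0,"ay":0,"az":0,"jaw":0},{"tx":0,"ty":0,"tz":-5,"ax":0,"ay":0,"az":0,"jaw":0},{"tx":0,"ty":0,"tz":-4,"ax":0,"ay":0,"az":0,"jaw":0},{"tx":0,"ty":0,"tz":0,"ax":0,"ay":0,"az":0,"jaw":0}]'; python3 -c "
from h import *
plan([539,217,175],8.8,9)"
```

```text
t: 4.88
ee_pos: [626.6, -205.7, 177.8]
orientation: [3.138, -0.096, 0.009]
ft_force: [0.3, 0.2, -2.6]
width: 31.9
from [ 626.6 -205.7  177.8] toolx -3.5 tilt 0.34 turn -12.3
{"tx":-1.26,"ty":-4.63,"tz":0.03,"az":-1.37},
{"tx":-1.15,"ty":-4.66,"tz":0.03,"az":-1.37},
{"tx":-1.04,"ty":-4.68,"tz":0.03,"az":-1.37},
{"tx":-0.92,"ty":-4.71,"tz":0.03,"az":-1.37},
{"tx":-0.81,"ty":-4.73,"tz":0.03,"az":-1.37},
{"tx":-0.70,"ty":-4.74,"tz":0.03,"az":-1.37},
{"tx":-0.58,"ty":-4.76,"tz":0.03,"az":-1.37},
{"tx":-0.47,"ty":-4.77,"tz":0.03,"az":-1.37},
{"tx":-0.36,"ty":-4.78,"tz":0.03,"az":-1.37},
```

```bash
python3 -m inch '[{"tx":-1.25,"ty":-4.65,"tz":0,"ax":0,"ay":0,"az":-1.4,"jaw":0},{"tx":-1.15,"ty":-4.65,"tz":0,"ax":0,"ay":0,"az":-1.4,"jaw":0},{"tx":-1.05,"ty":-4.7,"tz":0,"ax":0,"ay":0,"az":-1.4,"jaw":0},{"tx":-0.9,"ty":-4.7,"tz":0,"ax":0,"ay":0,"az":-1.4,"jaw":0},{"tx":-0.8,"ty":-4.7,"tz":0,"ax":0,"ay":0,"az":-1.4,"jaw":0},{"tx":-0.7,"ty":-4.75,"tz":0,"ax":0,"ay":0,"az":-1.4,"jaw":0},{"tx":-0.6,"ty":-4.75,"tz":0,"ax":0,"ay":0,"az":-1.4,"jaw":0},{"tx":-0.45,"ty":-4.75,"tz":0,"ax":0,"ay":0,"az":-1.3,"jaw":0},{"tx":-0.35,"ty":-4.8,"tz":0,"ax":0,"ay":0,"az":-1.2,"jaw":0},{"tx":0,"ty":0,"tz":0,"ax":0,"ay":0,"az":0,"jaw":0},{"tx":0,"ty":0,"tz":0,"ax":0,"ay":0,"az":0,"jaw":0}]'
python3 - <<'E'
from h import *
plan([539,217,175],8.8,1)
cal,im,d,W=wm(); save('w2',im)
for r in masks_of('wrist','long_shave_mid')[:2]:
    P=W[r['pixels']&(d>0)]; P=P[P[:,2]>120]; print(r['score'],np.round(r['location']))
    if len(P)>9: print(rect(P),'z',np.percentile(P[:,2],[2,50,98]).round(1)); 
for n in ('wrist','top'):
  if n=='top':
    c=calib('top'); im,d=viewer.get_image('top'); save('t2',im); W=np.full(d.shape+(3,),np.nan); W[d>0]=world(c,d,d>0)
  for r in masks_of(n,'clip_seat'):
    P=W[r['pixels']&(d>0)]; k=P[(P[:,2]>8)&(P[:,2]<20)]; j=P[(P[:,2]>50)&(P[:,2]<90)]
    print(n,r['score'],np.round(r['location']),rect(k) if len(k)>9 else 0)
    for s in (j[j[:,1]<217],j[j[:,1]>217]): print('  jaws',len(s),s.mean(0).round(1) if len(s) else 0,rect(s) if len(s)>4 else 0)
E
```

```text
t: 6.25
ee_pos: [535.7, 216.7, 173.0]
orientation: [3.131, 0.242, -0.004]
ft_force: [0.4, -0.1, -3.2]
width: 32.0
from [535.7 216.7 173. ] toolx 8.8 tilt 0.18 turn 0.0
{"tx":0.33,"ty":0.02,"tz":-0.20,"az":0.03},
0.96 [260. 180.]
(array([531.5, 239.3]), array([ 36.9, 178.9]), 7.4, 20385) z [186.8 195.  201. ]
wrist 0.77 [ 48. 113.] (array([330.6, 246.6]), array([ 85.9, 189.6]), 17.2, 16173)
  jaws 1219 [349.8 180.1  67.1] (array([350.5, 179.9]), array([42.4, 23.9]), 17.2, 1219)
  jaws 154 [324.1 324.5  55. ] (array([324.4, 324.5]), array([ 3.8, 14.9]), 8.4, 154)
wrist 0.71 [297. 136.] (array([535.1, 244.1]), array([ 85.2, 149.9]), 8.9, 4717)
  jaws 0 0 0
  jaws 158 [545.6 296.2  77.1] (array([545.8, 295.6]), array([ 4.4, 17.1]), 10.6, 158)
top 0.84 [224. 161.] (array([536.3, 161.9]), array([63.1, 91.6]), 8.8, 794)
  jaws 46 [538.8 140.8  68.7] (array([545.4, 141.3]), array([21.7, 29.9]), 85.6, 46)
  jaws 0 0 0
top 0.74 [221. 230.] (array([354.3, 167.4]), array([83.8, 28.6]), 18.5, 322)
  jaws 23 [355.8 170.3  66.5] (array([354.9, 169.3]), array([35.7,  5. ]), 18.9, 23)
  jaws 0 0 0
top 0.68 [375. 267.] (array([ 275.6, -206.3]), array([ 85.6, 200.1]), 11.1, 2561)
  jaws 216 [ 274.3 -206.8   69.5] (array([ 275.3, -205.8]), array([ 41.9, 171.8]), 11.1, 216)
  jaws 0 0 0
```

View pics/w2.png

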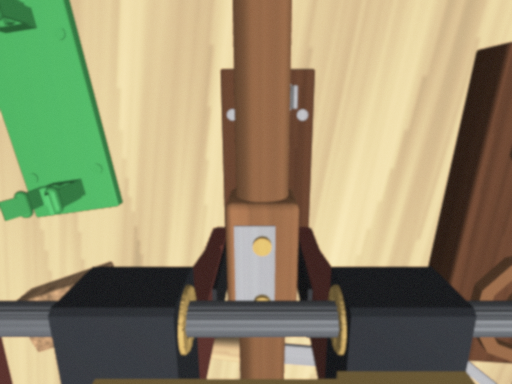

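The wrist view shows the bar held at column 262 over the dark plank (columns 222–314), with the green look-alike off to the left. Wrist and top cameras agree on the plank axis. I fit the held bar's line next.

Run:
```python
from h import *
plan([539,217,175],8.8,1)
cal,im,d,W=wm()
r=masks_of('wrist','long_shave_mid')[0]
ok=r['pixels']&(d>0)&(W[...,2]>150)
# per image row: mid of the mask edges -> bar axis (z = ridge-ish)
rows=[]
for v in range(5,380,5):
    u=np.nonzero(ok[v])[0]
    if len(u)>20: 
        P=W[v,u]; rows.append((P[:,0].min()/2+P[:,0].max()/2,P[:,1].mean(),P[:,2].max(),np.ptp(P[:,0])))
rows=np.array(rows); print(rows[::5].round(1))
b=rows[(rows[:,3]<29)&(rows[:,1]>250)]; k=np.polyfit(b[:,1],b[:,0],1); print('slope deg',np.degrees(np.arctan(k[0])),'x at y=217',np.polyval(k,217),'z slope',np.polyfit(b[:,1],b[:,2],1))
print('block y edge', [ (round(a[1],1),round(a[2],1)) for a in rows if a[3]>30][:3])
```

```text
from [536.9 216.2 174.4] toolx 8.7 tilt 0.03 turn -0.1
{"tx":0.22,"ty":-0.05,"tz":-0.06,"az":-0.09},
[[519.6 323.6 197.4  23. ]
 [521.1 315.1 197.9  22.3]
 [522.5 306.3 198.   23. ]
 [524.  297.2 198.2  22.3]
 [525.5 287.7 197.8  23. ]
 [527.  277.9 198.1  22.5]
 [528.7 267.7 198.6  23. ]
 [530.4 257.1 198.1  22.6]
 [531.7 247.4 200.8  30. ]
 [533.1 236.7 202.1  30.9]
 [535.1 225.4 204.7  31.4]
 [537.1 213.2 202.1  31.6]
 [543.4 177.6 197.5  22.9]
 [545.5 163.2 198.   22.3]]
slope deg -9.225424977623925 x at y=217 536.9370516595043 z slope [1.69266793e-03 1.97535472e+02]
block y edge [(np.float64(250.0), np.float64(198.3)), (np.float64(245.5), np.float64(201.2)), (np.float64(243.3), np.float64(201.4))]
```

```bash
python3 -m inch '[{"tx":0.25,"ty":0,"tz":3,"ax":0,"ay":0,"az":-0.4,"jaw":0},{"tx":0,"ty":0,"tz":3,"ax":0,"ay":0,"az":0,"jaw":0},{"tx":0,"ty":0,"tz":2.8,"ax":0,"ay":0,"az":0,"jaw":0},{"tx":0,"ty":0,"tz":0,"ax":0,"ay":0,"az":0,"jaw":0},{"tx":0,"ty":0,"tz":0,"ax":0,"ay":0,"az":0,"jaw":0}]'
python3 - <<'E'
from h import *
plan([539.3,217,85],9,1)
cal,im,d,W=wm()
im2,_=viewer.get_image('side')
save('w3',np.hstack([im[:280,150:400],cv2.resize(im2[200:350,140:280],None,fx=1.87,fy=1.87)[:280]]))
r=masks_of('wrist','clip_seat')
for q in r:
    P=W[q['pixels']&(d>0)]; k=P[(P[:,2]>8)&(P[:,2]<20)]; print(q['score'],np.round(q['location']),rect(k) if len(k)>9 else 0)
m=(W[...,2]>60)&(W[...,2]<84)&(W[...,1]>265)&(W[...,1]<315)&(abs(W[...,0]-528)<35)
print(m.sum(), rect(W[m]) if m.sum()>4 else 0)
B=(W[...,2]>96)&(W[...,2]<120)&(W[...,1]>265)&(W[...,1]<330); print('bar',rect(W[B]),'z',np.nanmax(W[B][:,2]))
E
```

```text
t: 7.22
ee_pos: [540.0, 217.7, 87.6]
orientation: [-3.131, -0.251, -0.002]
ft_force: [0.7, -0.1, -2.4]
width: 31.6
from [540.  217.7  87.6] toolx 9.2 tilt 0.07 turn 0.2
{"tx":-0.08,"ty":0.06,"tz":0.26,"az":0.18},
0.92 [234. 143.] (array([537.2, 230.4]), array([ 85.4, 177.2]), 8.9, 9825)
0.82 [ 19. 170.] (array([376. , 234.6]), array([161.1,  47.8]), 89.0, 7794)
1102 (array([527.6, 293.2]), array([41.8, 22.7]), 9.9, 1102)
bar (array([526.8, 295.7]), array([24. , 65.7]), 9.2, 9358) z 112.43771672881213
```

View pics/w3.png

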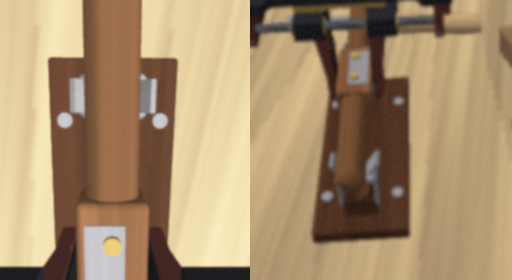

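The picture shows the bar centred between the far jaws, at (113,97) in the left half of the crop. Measured there: jaws x=527.6, bar x=527.2. I lower onto the lips.

```bash
python3 -m inch '[{"tx":0,"ty":0,"tz":1.5,"ax":0,"ay":0,"az":0,"jaw":0},{"tx":0,"ty":0,"tz":1,"ax":0,"ay":0,"az":0,"jaw":0},{"tx":0,"ty":0,"tz":0.5,"ax":0,"ay":0,"az":0,"jaw":0},{"tx":0,"ty":0,"tz":0,"ax":0,"ay":0,"az":0,"jaw":0}]'; python3 -m inch '[{"tx":0,"ty":0,"tz":0.4,"ax":0,"ay":0,"az":0,"jaw":0},{"tx":0,"ty":0,"tz":0.4,"ax":0,"ay":0,"az":0,"jaw":0},{"tx":0,"ty":0,"tz":0,"ax":0,"ay":0,"az":0,"jaw":0}]'
```

```text
t: 7.88
ee_pos: [539.8, 218.0, 56.7]
orientation: [-3.131, -0.251, -0.001]
ft_force: [-0.5, 0.6, 2.9]
width: 31.6
t: 8.25
ee_pos: [539.3, 217.8, 48.3]
orientation: [-3.131, -0.252, -0.0]
ft_force: [2.0, 1.3, -2.5]
width: 31.6
```

```bash
python3 -m inch '[{"tx":0,"ty":0,"tz":0.4,"ax":0,"ay":0,"az":0,"jaw":0},{"tx":0,"ty":0,"tz":0.4,"ax":0,"ay":0,"az":0,"jaw":0},{"tx":0,"ty":0,"tz":0,"ax":0,"ay":0,"az":0,"jaw":0}]';  python3 -m inch '[{"tx":0,"ty":0,"tz":0.3,"ax":0,"ay":0,"az":0,"jaw":0},{"tx":0,"ty":0,"tz":0,"ax":0,"ay":0,"az":0,"jaw":0}]'
```

```text
t: 8.62
ee_pos: [539.6, 217.7, 40.1]
orientation: [-3.131, -0.251, -0.001]
ft_force: [4.1, 0.8, -8.9]
width: 32.1
t: 8.88
ee_pos: [539.8, 217.8, 39.7]
orientation: [-3.131, -0.251, -0.001]
ft_force: [-2.7, -2.7, 16.5]
width: 32.1
```

Run:
```python
from h import *
cal,im,d,W=wm()
B=(W[...,2]>45)&(W[...,2]<90)&(W[...,1]>255)&(W[...,1]<280)&(abs(W[...,0]-531)<8); print('bar',rect(W[B]),'ztop',np.percentile(W[B][:,2],[50,95]))
im2,_=viewer.get_image('side')
save('w4',np.hstack([im[:280,150:400],cv2.resize(im2[200:350,140:280],None,fx=1.87,fy=1.87)[:280]]))
```

```text
bar (array([531. , 267.5]), array([16., 25.]), 0.0, 2239) ztop [61.4695685  62.86329702]
```

View pics/w4.png

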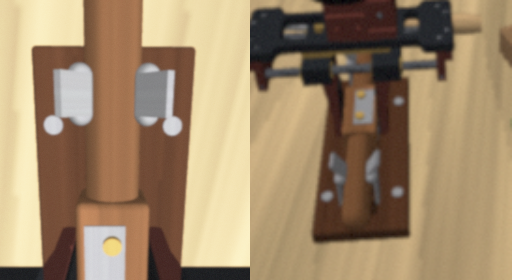

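The bar is down in the far jaws with its top at 62 mm (axis at 50), and the force rose as it met the saddles. I release, retreat straight up and check both ends.

```bash
python3 -m inch '[{"tx":0,"ty":0,"tz":-0.2,"ax":0,"ay":0,"az":0,"jaw":0.8},{"tx":0,"ty":0,"tz":0,"ax":0,"ay":0,"az":0,"jaw":0.8},{"tx":0,"ty":0,"tz":0,"ax":0,"ay":0,"az":0,"jaw":0.8},{"tx":0,"ty":0,"tz":0,"ax":0,"ay":0,"az":0,"jaw":0.8},{"tx":0,"ty":0,"tz":0,"ax":0,"ay":0,"az":0,"jaw":0.8}]' &&  python3 -m inch '[{"tx":0,"ty":0,"tz":-2,"ax":0,"ay":0,"az":0,"jaw":0.8},{"tx":0,"ty":0,"tz":-5,"ax":0,"ay":0,"az":0,"jaw":0.8},{"tx":0,"ty":0,"tz":-5,"ax":0,"ay":0,"az":0,"jaw":0.8},{"tx":0,"ty":0,"tz":-4,"ax":0,"ay":0,"az":0,"jaw":0.8},{"tx":0,"ty":4,"tz":-2,"ax":0,"ay":0,"az":0,"jaw":0.8},{"tx":0,"ty":5,"tz":0,"ax":0,"ay":0,"az":0,"jaw":0.8},{"tx":0,"ty":0,"tz":0,"ax":0,"ay":0,"az":0,"jaw":0.8},{"tx":0,"ty":0,"tz":0,"ax":0,"ay":0,"az":0,"jaw":0.8}]'
python3 - <<'E'
from h import *
cal,im,d,W=wm(); save('w5',im)
P=W[masks_of('wrist','long_shave_mid')[0]['pixels']&(d>0)]; P=P[P[:,2]>40]; print('all',rect(P))
k=np.polyfit(P[:,1],P[:,0],1); q=P[abs(P[:,0]-np.polyval(k,P[:,1]))<4]; print('angle',np.degrees(np.arctan(k[0])))
for lo in range(90,350,20):
    s=q[(q[:,1]>lo)&(q[:,1]<lo+20)]; print(lo,len(s),np.median(s[:,2]).round(1) if len(s) else '')
r=masks_of('wrist','clip_seat')
for t in r: K=W[t['pixels']&(d>0)]; K=K[(K[:,2]>8)&(K[:,2]<20)]; print('plank',rect(K) if len(K)>9 else 0)
c=calib('top'); im,d=viewer.get_image('top'); W=np.full(d.shape+(3,),np.nan); W[d>0]=world(c,d,d>0)
K=W[masks_of('top','short_shave_mid')[0]['pixels']&(d>0)]; print('short',rect(K[K[:,2]>10]))
E
```

```text
t: 9.6
ee_pos: [539.1, 217.6, 39.5]
orientation: [3.131, 0.252, -0.001]
ft_force: [-0.2, 0.3, -0.4]
width: 70.2
t: 10.6
ee_pos: [553.6, 129.0, 220.5]
orientation: [-3.131, -0.251, -0.001]
ft_force: [-0.8, -0.3, -0.4]
width: 70.2
all (array([543. , 190.9]), array([ 32.3, 189. ]), 8.7, 5876)
angle -8.819761369682219
90 92 61.3
110 169 61.9
130 165 62.1
150 170 62.1
170 177 62.3
190 207 66.4
210 220 66.4
230 217 66.1
250 232 62.1
270 169 61.9
290 0 
310 0 
330 0 
plank (array([540.4, 208.4]), array([ 85.3, 176.5]), 9.0, 8597)
plank (array([341.1, 211.8]), array([ 85.6, 116.9]), 17.1, 8993)
short (array([ 469.6, -211.7]), array([142.6,  24.8]), 88.3, 447)
```

View pics/w5.png

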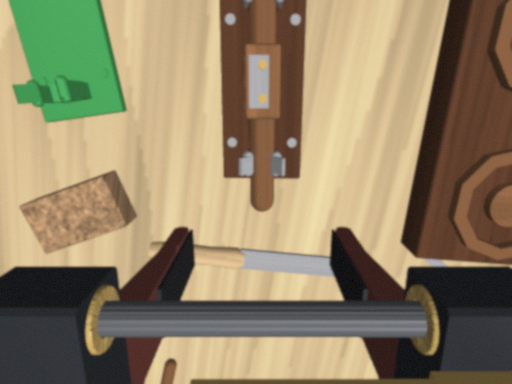

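The wrist view shows the bar in both clips with the near jaws around it at (262,165), the block centred on the plank, and the gripper clear. Bar top is level at about 62 mm from end to end, and the short shave has not moved. I hand in.

```bash
python3 -c "
from workcell import ctrl; print(ctrl.close_job())"
```

```text
the job is handed in; nothing more can be done
None
```

The long spokeshave is in its holder and I have handed the job in. I gripped it across the block, carried it over the dark holder, pushed it straight down, released it and backed the gripper off, in about 10.6 s of robot time.

Last checks, all from the cameras since the hand-in gives no verdict:
- **Height:** the top of the bar read 61–62 mm along the part the wrist camera could see (the far tip was out of view). That puts its axis at about 50 mm, which is fully home.
- **Angle:** handles at -8.8° against the holder's -8.9°.
- **Centring:** it sits within a few mm of the seat point.
- **Short spokeshave:** it read about 2 mm from its first measurement, which is within the measuring error.
- **Robot:** the gripper is clear and the wrist force is about zero. The highest push I saw was about 17 N.

No check failed or disagreed. My first move command was refused because every row needs all seven values. Nothing moved, and I resent it in the right form.

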